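# Size a spice jar in the sliding gauge

## Robot

A 6-joint arm with a two-finger parallel gripper is mounted at the origin on a cart in front of the work surface, level with it; the furniture and walls round the work are solid. World frame = base frame: x ahead of the robot, y to its left, z up, the work surface at z = 0. Lengths are in m, angles in rad, forces in N, time in s.
With the tool pointing down it reaches from about 0.325 to 0.875 m from the base axis. Payload 4.4 kg.
Tool frame: the origin (TCP) lies between the finger pads; the fingertips stand 17 mm ahead of it and the grasp point (between the pads) lies 2 mm behind it; z points along the fingers, y is the line along which they close (so a half turn about z gives the same grasp; the last joint's range is limited). The gripper opens to 85 mm and grips with 20 to 120 N. Pads are 22 mm wide; open, the fingers measure 114 mm over their backs; the gripper's body (76 mm by 85 mm) begins 54 mm behind the grasp point. The pads swing forward as they close: fully open they stand 13 mm farther back than shut.
Start: joints at [-1.286, 0.207, 1.542, -0, 1.393, -0.15], TCP at [0.242, -0.522, 0.248] pointing down, gripper open.
Joint ranges: [-2.73, 2.73], [-0.86, 2.22], [0.23, 2.46], [-1.11, 4.25], [0.08, 2.63], [-2.82, 2.82]. Speed limits (rad/s): [2.79, 2.79, 3.14, 3.14, 3.14, 3.14].

## Interface

Orientations are given as a unit quaternion [w, x, y, z].
In Python, from rig import env gives the robot as it stands.
- The arm moves only by the tool servo_tool, never from a script. Its argument "rows" is a list of rows, each a list of 5 numbers: the opening, from 0 (shut) to 1 (fully open), then the shift along the tool's x, y, z in mm, then the turn about the tool's z in degrees. A call has exactly 5 rows; each row shifts and turns the commanded pose from where the row before left it, along the tool's axes as they then stand; what a row does not reach is not made up. A row lasts 1/12 s, in which the tool goes at most 41.7 mm and 7.16 degrees, less where a joint would pass 70% of its speed; a pose out of reach is approached as far as the arm can. A call with a gripper value outside its range is refused whole. The fingers move at their own pace and stop on an object; the grip force is fixed at half the most. Time passes only in rows, so rows that do not move let the fingers close, or fill a call up. It gives the time, the measured TCP pose, the force, the opening and the grip force at its end, in the units of the state.
- env.sense(): the state, without advancing time (a new reading comes with each control period).
- env.snapshot(name): name is "scene" or "top" or "wrist"; returns a dict with "color" (420x560x3 uint8, red, green, blue), "z_map" (420x560 float32, m along the optical axis (not along the pixel's ray), 0 where there is no reading), "intrinsics" (3x3 intrinsics, pixels), "position" and "orientation" of the camera in the world; the wrist camera has in their place "mount" (4x4, takes a point from camera to tool coordinates, whose origin is the TCP and whose axes are the flange's). Camera axes: x right, y down, z forward; pixel columns grow to the right and rows downward; lengths in m; the calibration is good to about 2 mm. A picture is of the moment at which its call begins: read the wrist's pose just before it.
- env.close_job(): hands the job in; it is judged then, once.
Trained networks look in the newest picture that a camera, given by its name, has taken for a name from the list of things; names that differ only in an ending like _2 or _b are one class to them, and where a whole thing is asked for, a point or a joint stands for the part that bears it (a point fixed in the world has none). Each returns a list of dicts, best first, with "score" (0 to 1); they miss things now and then, are a little off and sometimes report something else, mostly with a low value. They report only what shows in the picture. A call takes as long as a camera call.
- env.cut_out(query, camera): "mask" (420x560 bool, what is visible of it) and "rect" ([left, top, right, bottom] in pixels, round what is visible of it).
The state is a dict: "t": time; "joint_positions": joint angles; "joint_vel": joint speeds; "tau": joint torques, N m; "tcp_pos": TCP position; "ee_rot": TCP orientation; "force": force on the tool from outside, world axes, zero at the start; "wrist_torque": the same for the moment, N m; "finger_gap": finger opening in m; "finger_force": force on a finger pad.
Only numpy, scipy, OpenCV 4.12 (cv2) and the standard library are available. Lean on these libraries where they do the work, as an engineer would, in place of code of your own. Each camera call takes 0.05 s, during which the arm holds its last target. There are 200 camera calls.

## Task

We are fitting a drawer insert and need the width of the spice jar with the yellow contents. Stand that jar upright on the worktop between the open jaws of the sliding gauge and let go of it; then slide the blue jaw gently shut until it presses lightly on the jar and the jar is nipped between both jaws. Leave the jar and the gauge like that.

Things in the scene. Friction and masses are not known exactly. Their poses are not given: they have to be found in the camera images.
- yellow_jar: Spice jar with yellow contents and a white cap, round, 42 mm in diameter, 100 mm tall (cap from 80 mm up), about 110 g, loose. Origin at the centre of its underside, z up along its axis. Starts in a loose row with two jars of the same shape with red and green contents.
- gauge: Sliding gauge: a big caliper lying flat, fixed. Origin: foot of the fixed aluminium jaw's inner face, mid-length, at worktop level. y: square to the faces, from fixed to moving blue jaw (opening way); x: along the faces to the beam behind. Jaws 22 mm thick, 40 high, faces x -30 to 30; bare worktop between. Beam x 43 to 67, 27 high; head block x 32 to 72, y -46 to 0, 40 high.
- jaw (a joint): Slide of the blue jaw = the clear gap between the two jaw faces in m: 0 is shut, grows to 0.115 as it moves along the gauge's +y; starts wide open at about 0.075 to 0.1. It stays where it is left; about 2 N of friction.
- jaw_tab (a point): Grip point of the blue thumb tab on the moving jaw: an upright plate 14 mm thick along gauge y, 36 mm wide along x, from 41 to 88 mm above the worktop. This point: 72 mm up, gauge x = 55 mm, 17 mm behind (+y of) the moving jaw's face. Pinch it, or push it along gauge -y, to shut the jaw. Axes as the gauge's.

How it is judged:
By the outcome, as a careful person would: the job done as asked, in the order asked, and still so for the second after the job is handed in, with the robot touching nothing.
It also fails if it takes over 48 s, if anything falls off the work surface, if the arm or the gripper's body presses on something with over 40 N, if the wrist force passes 120 N, or if a joint passes its speed limit or range.

## Working session

There is one attempt and no reset: what is moved stays moved. The work goes in short steps, Python scripts to look and compute and a tool call to move; the robot and the scene stay as the last step left them, time stands still between calls to the robot, and variables do not carry over. Pictures are saved under pics/ and viewed, at most 10 in all, crops included, and the job is handed in when it is done.

Besides the shell and the picture viewer there is one more tool, called after "Request:" as name(argument=value, ...) on one line, values as JSON. servo_tool: Moves the arm, as the interface text tells. Its arguments: {"type":"object","properties":{"rows":{"type":"array"}},"required":["rows"]}

```bash
mkdir -p pics; ls
cat > h.py <<'E'
import numpy as np, cv2
from rig import env
from scipy.spatial.transform import Rotation as R
def q(o): return R.from_quat(np.roll(o,-1)).as_matrix()
def pts(s,T=None):
    z=s["z_map"];K=s["intrinsics"];v,u=np.indices(z.shape)
    p=np.stack([(u-K[0,2])*z/K[0,0],(v-K[1,2])*z/K[1,1],z],-1)
    if T is None:
        o=np.array(s["orientation"]); M=q(o) if o.size==4 else o.reshape(3,3)
        return p@M.T+np.array(s["position"])
    return p@T[:3,:3].T+T[:3,3]
E
python3 - <<'E'
from h import *
st=env.sense();print({k:np.round(v,3) for k,v in st.items()})
ims=[]
for c in ["scene","top"]:
    s=env.snapshot(c);P=pts(s);cv2.imwrite(f"pics/{c}.png",s["color"][...,::-1])
    for n in ["yellow_jar","gauge","jaw","jaw_tab"]:
        for d in env.cut_out(n,c)[:3]:
            m=d["mask"]&(s["z_map"]>0);p=P[m]
            print(c,n,round(d["score"],2),d["rect"],m.sum(),np.round(np.percentile(p,[2,50,98],axis=0),3).tolist() if len(p) else 0)
E
```

```text
pics
{'t': np.float64(0.0), 'joint_positions': array([-1.286,  0.207,  1.543, -0.   ,  1.393, -0.15 ]), 'joint_vel': array([ 0.   , -0.001, -0.001,  0.   , -0.001,  0.   ]), 'tau': array([ 0.0000e+00, -3.8304e+01, -2.9159e+01, -0.0000e+00,  1.1000e-02,
        0.0000e+00]), 'tcp_pos': array([ 0.242, -0.521,  0.247]), 'ee_rot': array([-0.001,  0.976,  0.216, -0.   ]), 'force': array([-0.524, -0.731, -0.026]), 'wrist_torque': array([-0.008, -0.01 , -0.026]), 'finger_force': np.float64(0.0), 'finger_gap': np.float64(0.085)}
scene yellow_jar 0.56 [248.0, 187.4, 265.9, 233.3] 731 [[0.453, -0.019, 0.008], [0.462, -0.01, 0.063], [0.487, 0.015, 0.102]]
scene gauge 0.78 [292.1, 227.0, 400.3, 307.7] 3156 [[0.384, -0.35, 0.001], [0.457, -0.247, 0.029], [0.508, -0.141, 0.087]]
scene jaw 0.9 [301.7, 221.8, 335.8, 283.0] 1008 [[0.383, -0.227, 0.001], [0.439, -0.211, 0.042], [0.523, -0.168, 0.089]]
scene jaw_tab 0.6 [304.1, 223.5, 333.6, 280.7] 988 [[0.383, -0.227, 0.002], [0.439, -0.21, 0.042], [0.533, -0.163, 0.089]]
top yellow_jar 0.75 [239.0, 201.0, 261.0, 223.4] 294 [[0.455, -0.019, 0.04], [0.471, -0.001, 0.099], [0.492, 0.017, 0.103]]
top gauge 0.68 [304.3, 200.5, 400.0, 249.7] 1839 [[0.394, -0.345, 0.0], [0.464, -0.241, 0.038], [0.5, -0.139, 0.088]]
top jaw 0.88 [328.7, 207.2, 349.2, 250.3] 528 [[0.387, -0.225, 0.013], [0.442, -0.204, 0.041], [0.482, -0.184, 0.089]]
top jaw_tab 0.91 [326.8, 210.4, 349.5, 251.9] 477 [[0.389, -0.224, 0.016], [0.442, -0.205, 0.041], [0.479, -0.186, 0.089]]
```

Run:
```python
import cv2
a=cv2.imread("pics/scene.png")[150:350,180:440];b=cv2.imread("pics/top.png")[150:300,200:440]
cv2.imwrite("pics/a.png",cv2.resize(a,None,fx=3,fy=3,interpolation=2)[:600,:780]);cv2.imwrite("pics/b.png",cv2.resize(b,None,fx=3.3,fy=3.3,interpolation=2))
```

```text
(no output)
```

View pics/a.png

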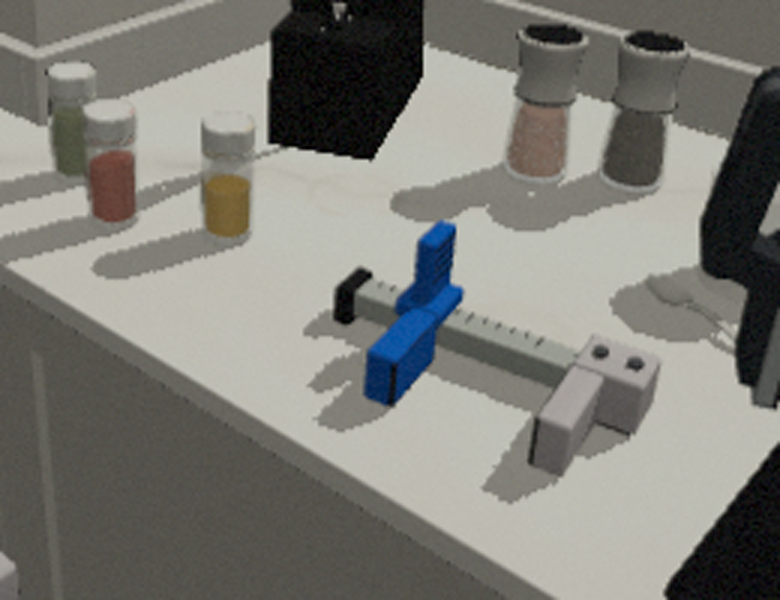

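View pics/b.png

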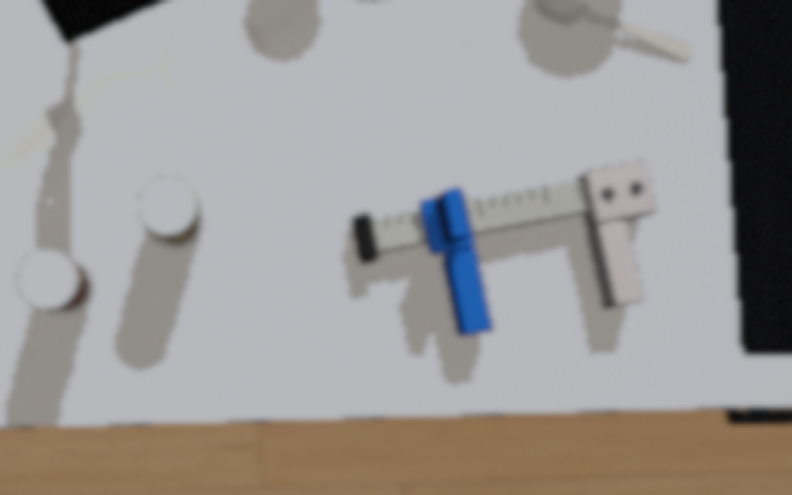

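Run:
```python
from h import *
s=env.snapshot("top");P=pts(s);c=s["color"].astype(int)
box=(P[...,0]>.36)&(P[...,0]<.54)&(P[...,1]>-.37)&(P[...,1]<-.12)
def rep(n,m):
    r=cv2.minAreaRect((P[m][:,:2]*1000).astype(np.float32));print(n,m.sum(),np.round(r[0],1),np.round(r[1],1),round(r[2],1),np.median(P[m][:,2]).round(4))
    p=P[m][:,:2];w,V=np.linalg.eigh(np.cov(p.T));print("  pca mean",p.mean(0).round(4),"dir",np.degrees(np.arctan2(V[1,1],V[0,1])).round(1),np.sqrt(12*w).round(4))
z=P[...,2];blue=c[...,2]>c[...,0]+50
rep("bluetop",box&blue&(z>.036)&(z<.044));rep("tab",box&blue&(z>.083))
rep("beam",box&~blue&(z>.023)&(z<.031)&(P[...,1]>-.29)&(P[...,1]<-.15))
rep("fixed",box&~blue&(z>.036)&(z<.044)&(P[...,1]<-.27)&(P[...,0]<.43))
rep("head",box&~blue&(z>.036)&(z<.044)&(P[...,1]<-.27)&(P[...,0]>.445))
d=env.cut_out("yellow_jar","top")[0]["mask"]&(z>.095);rep("jar",d)
```

```text
bluetop 302 [ 436.8 -207.2] [103.3  30.6] 20.4 0.0405
  pca mean [ 0.4302 -0.2068] dir -158.9 [0.0245 0.0955]
tab 91 [ 467.4 -199.3] [34.5 14.2] 7.7 0.0878
  pca mean [ 0.4668 -0.1988] dir -170.1 [0.0136 0.0345]
beam 418 [ 468.2 -217. ] [100.7 133.7] 47.6 0.027
  pca mean [ 0.472 -0.226] dir 99.8 [0.0278 0.1568]
fixed 98 [ 417.6 -327.8] [28.1 21.6] 9.8 0.0394
  pca mean [ 0.4174 -0.3277] dir -161.4 [0.0209 0.0276]
head 364 [ 476.1 -329.8] [60.5 45.8] 8.2 0.0399
  pca mean [ 0.4799 -0.3269] dir 164.6 [0.0419 0.0582]
jar 267 [435.7 -29.7] [142.   40.2] 37.1 0.0998
  pca mean [4.75e-01 2.00e-04] dir -153.2 [0.0357 0.0516]
```

Request:
servo_tool(rows=[[1,0,0,0,0],[1,0,-40,0,0],[1,0,-40,0,0],[1,0,-40,0,0],[1,0,-40,0,0]])

```text
t: 1.02
tcp_pos: [0.1742, -0.3749, 0.2478]
ee_rot: [-0.0, 0.976, 0.216, -0.0]
force: [-0.5, 0.7, 1.0]
finger_gap: 0.0854
finger_force: 0.0
```

Request:
servo_tool(rows=[[1,40,0,0,0],[1,40,0,0,0],[1,40,0,0,0],[1,40,0,0,0],[1,40,0,0,0]])

```text
t: 1.43
tcp_pos: [0.3576, -0.2913, 0.2489]
ee_rot: [0.001, 0.977, 0.215, 0.0]
force: [0.1, -0.4, -0.1]
finger_gap: 0.0852
finger_force: 0.0
```

```bash
cat > w.py <<'E'
from h import *
import sys
def wrist():
    st=env.sense();s=env.snapshot("wrist")
    T=np.eye(4);T[:3,:3]=q(st["ee_rot"]);T[:3,3]=st["tcp_pos"]
    return st,s,pts(s,T@np.array(s["mount"]).reshape(4,4))
if __name__=="__main__":
    st,s,P=wrist();cv2.imwrite(f"pics/{sys.argv[1]}.png",s["color"][...,::-1])
    np.save("P.npy",P);np.save("c.npy",s["color"])
    print(np.round(st["tcp_pos"],4),np.round(st["ee_rot"],3),st["t"])
    for k in [(50,50),(50,510),(210,280),(370,50),(370,510)]: print(k,P[k].round(3))
    for n in ["gauge","jaw","jaw_tab","yellow_jar"]:
        for d in env.cut_out(n,"wrist")[:2]:
            p=P[d["mask"]&(s["z_map"]>0)]; print(n,round(d["score"],2),d["rect"],len(p),np.round(np.percentile(p,[2,50,98],axis=0),3).tolist())
E
python3 w.py w1
```

```text
[ 0.3576 -0.2913  0.2489] [0.001 0.977 0.215 0.   ] 1.4333
(50, 50) [ 0.369 -0.041 -0.002]
(50, 510) [ 0.555 -0.442  0.005]
(210, 280) [ 0.028 -0.445 -0.904]
(370, 50) [ 0.341 -0.231  0.296]
(370, 510) [ 0.393 -0.345  0.296]
gauge 0.81 [158.1, 0.8, 412.9, 156.6] 13430 [[0.395, -0.347, -0.0], [0.465, -0.254, 0.038], [0.503, -0.147, 0.087]]
jaw 0.58 [210.3, 0.1, 261.4, 117.1] 3918 [[0.389, -0.228, 0.013], [0.445, -0.21, 0.04], [0.481, -0.19, 0.088]]
jaw_tab 0.93 [214.4, 0.0, 258.4, 120.9] 3849 [[0.389, -0.228, 0.016], [0.445, -0.21, 0.04], [0.482, -0.192, 0.088]]
```

View pics/w1.png

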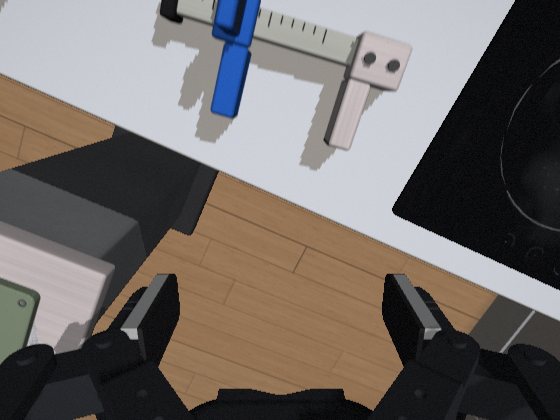

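```bash
cat > fit.py <<'E'
import numpy as np
P=np.load("P.npy");c=np.load("c.npy").astype(int)
z=P[...,2];box=(P[...,0]>.36)&(P[...,0]<.54)&(P[...,1]>-.37)&(P[...,1]<-.12)
blue=box&(c[...,2]>c[...,0]+50)
beam=box&~blue&(z>.024)&(z<.030)&(P[...,1]>-.27)&(P[...,1]<-.23)
top=(z>.037)&(z<.043)
bt=blue&top&(P[...,0]<.44);fx=box&~blue&top&(P[...,1]<-.27)&(P[...,0]<.43)
hd=box&~blue&top&(P[...,1]<-.27)&(P[...,0]>.45)
tab=blue&(z>.083)
for n,m in [("beam",beam),("bt",bt),("fx",fx),("tab",tab)]:
    p=P[m][:,:2];w,V=np.linalg.eigh(np.cov(p.T));print(n,m.sum(),np.degrees(np.arctan2(V[1,1],V[0,1])).round(2))
for th in (9,10,11):
    t=np.radians(th);A=np.array([[np.cos(t),np.sin(t)],[-np.sin(t),np.cos(t)]])
    for n,m in [("beam",beam),("blue",bt),("fixed",fx),("head",hd),("tab",tab)]:
        g=P[m][:,:2]@A.T*1000; print(th,n,np.percentile(g,[1,5,50,95,99],axis=0).round(1).T.tolist())
E
python3 fit.py
```

```text
beam 1344 106.07
bt 1489 -169.91
fx 634 -161.27
tab 577 58.22
9 beam [[420.4, 421.3, 432.1, 442.7, 443.8], [-342.0, -339.8, -321.3, -303.3, -301.1]]
9 blue [[350.0, 352.3, 376.6, 399.2, 401.5], [-287.6, -286.5, -276.8, -267.3, -266.2]]
9 fixed [[348.2, 349.4, 361.1, 372.5, 374.2], [-399.8, -398.7, -388.7, -379.6, -378.9]]
9 head [[395.1, 399.3, 426.6, 447.0, 448.7], [-422.7, -420.5, -397.3, -380.3, -378.8]]
9 tab [[387.7, 415.2, 424.1, 433.0, 434.2], [-321.5, -277.0, -271.2, -264.7, -263.7]]
10 beam [[414.7, 415.6, 426.4, 437.1, 438.0], [-349.6, -347.3, -328.8, -310.7, -308.5]]
10 blue [[345.1, 347.4, 371.7, 394.3, 396.7], [-294.2, -293.0, -283.3, -273.9, -272.9]]
10 fixed [[341.4, 342.6, 354.3, 365.8, 367.4], [-406.1, -404.9, -395.0, -385.9, -385.2]]
10 head [[388.2, 392.4, 419.5, 439.9, 441.7], [-430.3, -428.0, -404.7, -387.5, -386.1]]
10 tab [[382.0, 410.5, 419.2, 428.1, 429.4], [-328.2, -284.4, -278.6, -272.0, -271.1]]
11 beam [[408.9, 409.9, 420.6, 431.2, 432.2], [-357.1, -354.7, -336.2, -318.1, -315.7]]
11 blue [[340.1, 342.4, 366.7, 389.3, 391.8], [-300.6, -299.5, -289.8, -280.3, -279.2]]
11 fixed [[334.5, 335.6, 347.3, 358.8, 360.6], [-412.1, -411.0, -401.0, -392.1, -391.3]]
11 head [[381.2, 385.5, 412.4, 432.6, 434.6], [-437.7, -435.3, -412.0, -394.8, -393.1]]
11 tab [[376.2, 405.5, 414.4, 423.2, 424.4], [-334.9, -291.7, -285.8, -279.3, -278.4]]
```

Request:
servo_tool(rows=[[1,20,-35,0,7],[1,20,-35,0,7],[1,20,-36,0,0],[1,20,-36,0,0],[1,10,-40,0,0]])

```text
t: 2.1
tcp_pos: [0.3935, -0.0977, 0.2487]
ee_rot: [0.0, 0.995, 0.1, 0.001]
force: [0.9, -0.2, 0.3]
finger_gap: 0.0854
finger_force: 0.0
```

```bash
python3 w.py w2 | grep -v "^("
python3 - <<'E'
import numpy as np,cv2
P=np.load("P.npy");c=np.load("c.npy")
m=(P[...,2]>.095)&(P[...,2]<.105)&(abs(P[...,0]-.475)<.05)&(abs(P[...,1])<.05)
p=P[m][:,:2];print(m.sum(),p.min(0),p.max(0),cv2.minEnclosingCircle((p*1000).astype(np.float32)))
E
```

```text
[ 0.3935 -0.0977  0.2487] [0.    0.995 0.1   0.001] 2.1
gauge 0.74 [326.9, 98.9, 560.0, 216.4] 12957 [[0.395, -0.337, 0.008], [0.465, -0.25, 0.038], [0.501, -0.137, 0.087]]
jaw 0.92 [378.7, 98.2, 436.8, 207.7] 4238 [[0.389, -0.224, 0.01], [0.451, -0.201, 0.041], [0.485, -0.182, 0.088]]
jaw_tab 0.96 [382.4, 96.7, 435.7, 209.7] 4236 [[0.39, -0.224, 0.01], [0.451, -0.2, 0.041], [0.485, -0.182, 0.088]]
yellow_jar 0.95 [139.3, 27.9, 221.3, 91.0] 3829 [[0.459, -0.02, 0.008], [0.477, -0.005, 0.099], [0.496, 0.019, 0.1]]
2823 [ 0.45678064 -0.02002772] [0.49790924 0.02140168] ((477.2843017578125, 0.8430712223052979), 20.909069061279297)
```

View pics/w2.png

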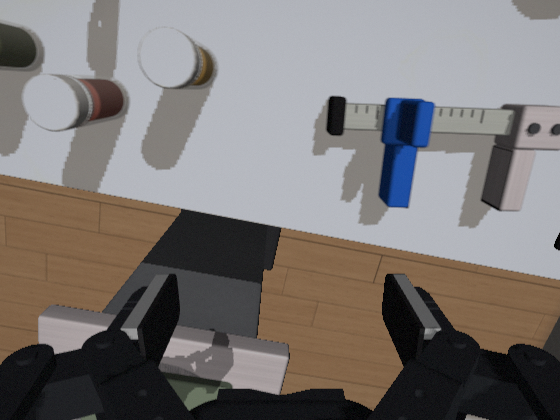

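Request:
servo_tool(rows=[[1,34,-27,0,0],[1,34,-27,0,0],[1,33.5,-26,0,0],[1,0,0,30,7],[1,0,0,30,7]])

```text
t: 2.77
tcp_pos: [0.4772, -0.0032, 0.1898]
ee_rot: [0.001, 1.0, -0.023, 0.003]
force: [-0.1, -0.3, -1.1]
finger_gap: 0.0848
finger_force: 0.0
```

Request:
servo_tool(rows=[[1,0,-4,10,0],[1,0,0,30,0],[1,0,0,15,0],[1,0,0,0,0],[1,0,0,0,0]])

```text
t: 3.18
tcp_pos: [0.4732, 0.0008, 0.133]
ee_rot: [-0.0, 1.0, -0.02, -0.001]
force: [0.1, 0.1, 0.9]
finger_gap: 0.0854
finger_force: 0.0
```

Request:
servo_tool(rows=[[1,3.5,0,20,0],[1,0,0,30,0],[1,0,0,13,0],[1,0,0,0,0],[0.3,0,0,0,0]])

```text
t: 3.6
tcp_pos: [0.4781, 0.0013, 0.0715]
ee_rot: [0.0, 1.0, -0.02, 0.001]
force: [-0.1, 0.3, 0.2]
finger_gap: 0.0757
finger_force: 0.0
```

Request:
servo_tool(rows=[[0.3,0,0,0,0],[0.3,0,0,0,0],[0.3,0,0,0,0],[0.3,0,0,0,0],[0.3,0,0,0,0]])

```text
t: 4.02
tcp_pos: [0.479, 0.0015, 0.0725]
ee_rot: [0.001, 1.0, -0.019, 0.002]
force: [-0.5, -1.4, 6.0]
finger_gap: 0.0387
finger_force: 59.3
```

Request:
servo_tool(rows=[[0.3,0,0,-20,0],[0.3,0,0,-35,0],[0.3,0,0,-35,0],[0.3,0,0,-30,0],[0.3,0,0,0,0]])

```text
t: 4.43
tcp_pos: [0.4822, 0.0014, 0.1983]
ee_rot: [0.001, 1.0, -0.019, 0.008]
force: [2.0, -1.0, -1.4]
finger_gap: 0.0386
finger_force: 60.3
```

Request:
servo_tool(rows=[[0.3,-5,25,0,0],[0.3,-5,36,0,0],[0.3,-5,36,0,0],[0.3,-5,36,0,0],[0.3,-5,36,0,0]])

```text
t: 4.85
tcp_pos: [0.4449, -0.1669, 0.1904]
ee_rot: [0.0, 1.0, -0.019, 0.0]
force: [1.0, -0.3, -1.2]
finger_gap: 0.0387
finger_force: 60.4
```

Request:
servo_tool(rows=[[0.3,-5,36,0,0],[0.3,-5,36,0,0],[0.3,-5,30,0,0],[0.3,0,0,0,-6],[0.3,0,0,0,-6]])

```text
t: 5.27
tcp_pos: [0.4259, -0.269, 0.1902]
ee_rot: [0.0, 0.996, 0.086, -0.0]
force: [0.3, 0.7, -0.9]
finger_gap: 0.0388
finger_force: 60.6
```

Request:
servo_tool(rows=[[0.3,0,0,0,0],[0.3,0,0,0,0],[0.3,0,0,0,0],[0.3,0,0,0,0],[0.3,0,0,0,0]])

```text
t: 5.68
tcp_pos: [0.4268, -0.2666, 0.1903]
ee_rot: [0.0, 0.996, 0.085, 0.0]
force: [0.4, 0.4, -0.8]
finger_gap: 0.0387
finger_force: 60.5
```

```bash
python3 w.py w3 | grep -v "^("
python3 - <<'E'
import numpy as np,cv2
from h import *
st=env.sense();print(st["tcp_pos"],q(st["ee_rot"]).round(4).tolist())
P=np.load("P.npy");t=st["tcp_pos"]
m=(abs(P[...,2]-t[2]-.028)<.004)&(abs(P[...,0]-t[0])<.035)&(abs(P[...,1]-t[1])<.035)
p=P[m][:,:2];print(m.sum(),p.min(0),p.max(0),cv2.minEnclosingCircle((p*1000).astype(np.float32)))
E
```

```text
[ 0.4268 -0.2666  0.1903] [0.    0.996 0.085 0.   ] 5.6833
gauge 0.92 [117.5, 102.0, 401.5, 234.1] 16731 [[0.397, -0.345, 0.012], [0.47, -0.241, 0.039], [0.504, -0.141, 0.087]]
jaw 0.71 [178.3, 104.1, 232.0, 228.8] 5171 [[0.391, -0.228, 0.016], [0.455, -0.209, 0.041], [0.487, -0.193, 0.088]]
jaw_tab 0.88 [175.8, 99.6, 233.7, 231.6] 5354 [[0.389, -0.228, 0.0], [0.455, -0.209, 0.04], [0.487, -0.191, 0.088]]
yellow_jar 0.74 [120.2, 104.0, 405.1, 235.9] 16637 [[0.397, -0.345, 0.012], [0.47, -0.242, 0.039], [0.504, -0.141, 0.087]]
yellow_jar 0.7 [220.3, 205.7, 342.6, 396.2] 16984 [[0.41, -0.284, 0.129], [0.437, -0.265, 0.216], [0.446, -0.248, 0.218]]
[ 0.42673366 -0.2669342   0.19035621] [[0.9855, 0.1698, 0.0001], [0.1698, -0.9855, -0.0001], [0.0, 0.0001, -1.0]]
10940 [ 0.40616049 -0.30189153] [ 0.44741905 -0.23198586] ((435.6883544921875, -266.9306640625), 35.49673843383789)
```

View pics/w3.png

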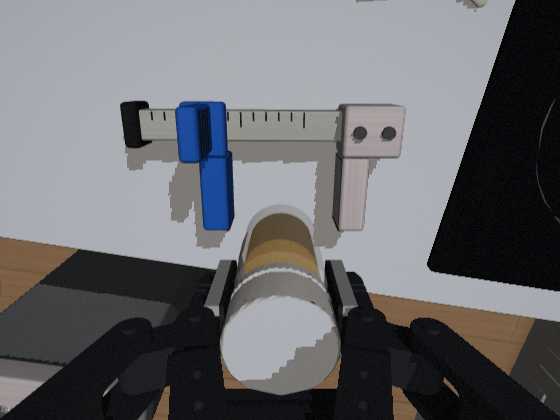

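```bash
python3 fit.py | grep -v "^9\|^11"
```

```text
beam 1563 105.17
bt 1606 -169.57
fx 718 -158.68
tab 1210 168.23
10 beam [[414.9, 415.9, 427.0, 437.7, 438.4], [-349.6, -347.3, -329.1, -311.0, -308.8]]
10 blue [[344.6, 347.2, 371.6, 394.4, 396.7], [-293.6, -292.8, -283.4, -274.0, -273.0]]
10 fixed [[342.4, 343.7, 354.9, 366.0, 367.4], [-406.0, -405.0, -395.0, -385.9, -385.0]]
10 head [[388.2, 392.5, 420.4, 440.5, 442.0], [-429.9, -427.7, -404.8, -387.6, -386.0]]
10 tab [[410.8, 412.5, 428.6, 443.8, 457.3], [-337.4, -284.5, -278.8, -272.4, -271.7]]
```

Request:
servo_tool(rows=[[0.3,-3,21,0,0],[0.3,0,0,20,0],[0.3,0,0,20,0],[0.3,0,0,0,0],[0.3,0,0,0,0]])

```text
t: 6.35
tcp_pos: [0.4264, -0.2875, 0.1492]
ee_rot: [-0.001, 0.996, 0.085, -0.001]
force: [0.3, 0.7, -1.0]
finger_gap: 0.0387
finger_force: 60.6
```

Request:
servo_tool(rows=[[0.3,0,0,25,0],[0.3,0,0,25,0],[0.3,0,0,15,0],[0.3,0,0,6,0],[0.3,0,0,0,0]])

```text
t: 6.77
tcp_pos: [0.427, -0.2878, 0.0789]
ee_rot: [-0.001, 0.996, 0.085, -0.001]
force: [-0.2, 0.7, -1.5]
finger_gap: 0.0389
finger_force: 60.6
```

Request:
servo_tool(rows=[[0.3,0,0,2,0],[0.3,0,0,2,0],[0.3,0,0,1,0],[0.3,0,0,0,0],[0.3,0,0,0,0]])

```text
t: 7.18
tcp_pos: [0.4276, -0.2886, 0.075]
ee_rot: [0.0, 0.996, 0.085, 0.0]
force: [-0.5, -0.1, -2.2]
finger_gap: 0.0393
finger_force: 60.6
```

Request:
servo_tool(rows=[[0.3,0,0,1,0],[0.3,0,0,0.7,0],[0.3,0,0,0,0],[0.3,0,0,0,0],[0.3,0,0,0,0]])

```text
t: 7.6
tcp_pos: [0.4272, -0.2883, 0.0726]
ee_rot: [-0.0, 0.996, 0.085, -0.0]
force: [0.8, 0.5, -1.5]
finger_gap: 0.0386
finger_force: 60.6
```

Request:
servo_tool(rows=[[0.3,0,0,0.7,0],[0.3,0,0,0,0],[0.3,0,0,0.7,0],[0.3,0,0,0,0],[0.3,0,0,0,0]])

```text
t: 8.02
tcp_pos: [0.4274, -0.2884, 0.0725]
ee_rot: [-0.0, 0.996, 0.085, -0.0]
force: [-2.7, 2.9, 9.7]
finger_gap: 0.0389
finger_force: 60.9
```

Request:
servo_tool(rows=[[0.3,0,0,-0.5,0],[0.55,0,0,0,0],[0.7,0,0,0,0],[0.85,0,0,0,0],[0.85,0,0,0,0]])

```text
t: 8.43
tcp_pos: [0.4273, -0.2883, 0.0715]
ee_rot: [0.0, 0.996, 0.085, 0.0]
force: [-1.1, -0.6, 0.1]
finger_gap: 0.0724
finger_force: 0.0
```

Request:
servo_tool(rows=[[0.85,0,0,-10,0],[0.85,0,0,-30,0],[0.85,0,0,-30,0],[0.85,0,0,-30,0],[0.85,0,0,-10,0]])

```text
t: 8.85
tcp_pos: [0.4296, -0.2904, 0.1874]
ee_rot: [0.003, 0.996, 0.085, 0.003]
force: [0.8, -1.1, 0.7]
finger_gap: 0.0725
finger_force: 0.0
```

```bash
python3 - <<'E'
from w import *
st,s,P=wrist();cv2.imwrite("pics/w4.png",s["color"][...,::-1]);np.save("P.npy",P);np.save("c.npy",s["color"])
t=np.radians(10);A=np.array([[np.cos(t),np.sin(t)],[-np.sin(t),np.cos(t)]])
s2=env.snapshot("top");Q=pts(s2)
for P in (P,Q):
    m=(abs(P[...,2]-.1)<.006)&(abs(P[...,0]-.4275)<.05)&(abs(P[...,1]+.288)<.05)
    p=P[m][:,:2];c=np.array(cv2.minEnclosingCircle((p*1000).astype(np.float32))[0]);print(m.sum(),c,"gauge",A@c-[371,-384.8])
print(st["tcp_pos"],st["t"])
cv2.imwrite("pics/t4.png",cv2.resize(s2["color"][180:270,280:420,::-1],None,fx=5,fy=5))
E
python3 fit.py | grep "^10"
```

```text
3042 [ 425.68493652 -288.85824585] gauge [-1.94188217 26.41074648]
4 [ 428.50396729 -279.99822998] gauge [ 2.37284679 34.64663924]
[ 0.42957227 -0.29042371  0.18735237] 8.85
10 beam [[414.9, 415.9, 426.8, 437.5, 438.2], [-349.6, -347.3, -329.1, -310.8, -308.6]]
10 blue [[344.7, 347.0, 371.5, 394.2, 396.4], [-293.7, -292.9, -283.6, -274.1, -273.1]]
10 fixed [[342.2, 343.4, 354.7, 365.7, 367.3], [-406.0, -405.0, -395.0, -386.0, -385.2]]
10 head [[388.1, 392.5, 420.3, 440.2, 442.2], [-430.1, -427.9, -404.9, -387.6, -386.1]]
10 tab [[410.9, 412.5, 428.7, 443.9, 455.2], [-360.4, -284.7, -279.1, -272.6, -271.8]]
```

View pics/w4.png

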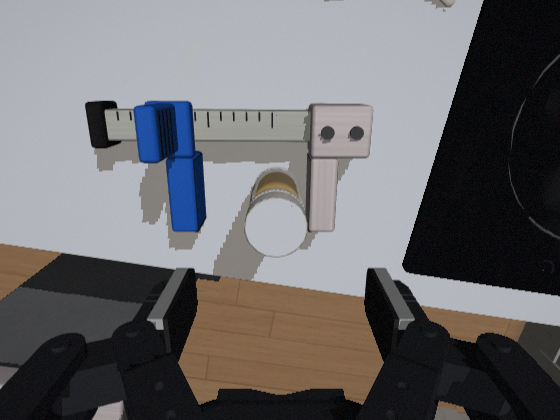

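Request:
servo_tool(rows=[[0.3,14,-30,0,0],[0,14,-30,0,0],[0,14,-30,0,0],[0,13,-28,0,0],[0,0,0,0,0]])

```text
t: 9.37
tcp_pos: [0.4605, -0.1572, 0.1792]
ee_rot: [-0.003, 0.996, 0.088, -0.002]
force: [-0.5, -0.2, 0.3]
finger_gap: 0.0121
finger_force: 0.0
```

Request:
servo_tool(rows=[[0,0,0,25,0],[0,0,0,30,0],[0,0,0,30,0],[0,0,0,15,0],[0,0,0,0,0]])

```text
t: 9.78
tcp_pos: [0.4566, -0.1604, 0.076]
ee_rot: [-0.003, 0.996, 0.085, -0.005]
force: [-0.6, 0.3, -0.5]
finger_gap: 0.0002
finger_force: 0.0
```

Request:
servo_tool(rows=[[0,1,8,0,0],[0,1,8,0,0],[0,0,6,0,0],[0,0,5,0,0],[0,0,4,0,0]])

```text
t: 10.2
tcp_pos: [0.4694, -0.1939, 0.0827]
ee_rot: [0.0, 0.996, 0.085, 0.001]
force: [0.6, 1.8, 0.0]
finger_gap: 0.0
finger_force: 1.2
```

Request:
servo_tool(rows=[[0,0,4,0,0],[0,0,4,0,0],[0,0,4,0,0],[0,0,3,0,0],[0,0,0,0,0]])

```text
t: 10.62
tcp_pos: [0.4717, -0.2087, 0.0822]
ee_rot: [0.001, 0.996, 0.085, 0.0]
force: [-0.2, 0.6, 0.7]
finger_gap: 0.0002
finger_force: 0.0
```

```bash
cat > chk.py <<'E'
from w import *
st,s,P=wrist();c=s["color"].astype(int)
cv2.imwrite("pics/w5.png",s["color"][...,::-1])
t=np.radians(10);A=np.array([[np.cos(t),np.sin(t)],[-np.sin(t),np.cos(t)]])
def G(p): return p[:,:2]@A.T*1000-[371,-384.8]
print("tcp",G(np.array(st["tcp_pos"])[None]),st["tcp_pos"],st["force"],st["t"])
def go(n,P,c):
    z=P[...,2];box=(P[...,0]>.36)&(P[...,0]<.54)&(P[...,1]>-.37)&(P[...,1]<-.12)
    m=box&(c[...,2]>c[...,0]+50)&(z>.037)&(z<.043)&(P[...,0]<.44)
    if m.sum()>20: print(n,"blue y",np.percentile(G(P[m])[:,1],[1,5,50,95]).round(1),m.sum())
    m=box&(c.min(-1)>90)&(abs(c[...,0]-c[...,2])<40)&(z>.095)&(z<.105)
    if m.sum()>20: print(n,"jar",m.sum(),np.percentile(G(P[m]),[1,50,99],axis=0).round(1).tolist())
go("wrist",P,c)
for k in ("top","scene"):
    s=env.snapshot(k);cv2.imwrite(f"pics/{k}5.png",s["color"][...,::-1]);go(k,pts(s),s["color"].astype(int))
E
python3 chk.py
```

```text
tcp [[57.29052761 97.3244202 ]] [ 0.47170344 -0.20873631  0.08215775] [-0.20299275  0.6055342   0.65239414] 10.6167
wrist jar 70 [[66.1, 91.8], [69.1, 99.1], [70.3, 101.9]]
top blue y [61.5 62.5 70.9 80.6] 106
top jar 96 [[-12.8, 22.2], [4.1, 36.7], [16.5, 46.1]]
scene blue y [61.3 61.7 70.6 81.1] 188
scene jar 284 [[-24.2, 7.7], [-8.3, 25.8], [14.6, 46.4]]
```

Request:
servo_tool(rows=[[0,0,3,0,0],[0,0,3,0,0],[0,0,3,0,0],[0,0,2,0,0],[0,0,1,0,0]])

```text
t: 11.18
tcp_pos: [0.473, -0.2196, 0.0815]
ee_rot: [-0.0, 0.996, 0.085, -0.0]
force: [-0.7, 1.9, 1.2]
finger_gap: 0.0003
finger_force: 1.0
```

Request:
servo_tool(rows=[[0,0,1,0,0],[0,0,1,0,0],[0,0,1,0,0],[0,0,0,0,0],[0,0,0,0,0]])

```text
t: 11.6
tcp_pos: [0.4734, -0.2223, 0.0815]
ee_rot: [-0.0, 0.996, 0.085, -0.0]
force: [-2.2, 1.9, -0.6]
finger_gap: -0.0002
finger_force: 1.0
```

```bash
python3 chk.py
```

```text
tcp [[56.63702904 83.62486533]] [ 0.47343877 -0.22234122  0.08151291] [-2.17148855  1.94774646 -0.58818241] 11.6
wrist jar 96 [[65.1, 77.8], [68.7, 85.0], [69.7, 88.4]]
top blue y [47.8 48.2 55.8 66.2] 58
top jar 210 [[-21.1, 10.2], [-0.1, 29.1], [16.2, 44.6]]
scene blue y [48.1 48.7 58.8 67.5] 157
scene jar 288 [[-24.0, 6.9], [-7.8, 24.9], [14.9, 45.3]]
```

Request:
servo_tool(rows=[[0,0,0.7,0,0],[0,0,0.7,0,0],[0,0,0.7,0,0],[0,0,0.7,0,0],[0,0,0,0,0]])

```text
t: 12.17
tcp_pos: [0.474, -0.2252, 0.0815]
ee_rot: [-0.0, 0.996, 0.085, -0.0]
force: [-2.2, 1.7, -0.8]
finger_gap: 0.0004
finger_force: 1.3
```

Request:
servo_tool(rows=[[0,0,0.6,0,0],[0,0,0.5,0,0],[0,0,0,0,0],[0,0,0,0,0],[0,0,0,0,0]])

```text
t: 12.58
tcp_pos: [0.4744, -0.2263, 0.0817]
ee_rot: [-0.0, 0.996, 0.085, 0.0]
force: [-1.8, 1.9, -1.1]
finger_gap: 0.0
finger_force: 1.3
```

Request:
servo_tool(rows=[[0,0,0.5,0,0],[0,0,0.5,0,0],[0,0,0,0,0],[0,0,0,0,0],[0,0,0,0,0]])

```text
t: 13.0
tcp_pos: [0.4745, -0.2269, 0.0817]
ee_rot: [-0.0, 0.996, 0.085, -0.0]
force: [-2.6, 5.3, -0.5]
finger_gap: -0.0001
finger_force: 2.4
```

Request:
servo_tool(rows=[[0,0,0.3,0,0],[0,0,0,0,0],[0,0,0,0,0],[0,0,0,0,0],[0,0,0,0,0]])

```text
t: 13.42
tcp_pos: [0.4746, -0.227, 0.0817]
ee_rot: [-0.001, 0.996, 0.085, -0.0]
force: [-1.7, 5.3, 0.5]
finger_gap: 0.0002
finger_force: 2.8
```

```bash
python3 chk.py
```

```text
tcp [[56.94712789 78.85377367]] [ 0.47457265 -0.22698598  0.08167861] [-1.72104078  5.2670279   0.4755633 ] 13.4167
wrist jar 92 [[65.9, 73.3], [69.0, 80.2], [70.0, 83.4]]
top blue y [42.3 43.6 50.  60.5] 42
top jar 223 [[-20.6, 5.2], [-0.1, 23.8], [16.9, 40.6]]
scene blue y [43.5 44.4 54.6 63.1] 159
scene jar 287 [[-23.8, 2.3], [-8.1, 20.6], [16.3, 40.9]]
```

Request:
servo_tool(rows=[[0,0,0.4,0,0],[0,0,0.3,0,0],[0,0,0,0,0],[0,0,0,0,0],[0,0,0,0,0]])

```text
t: 13.98
tcp_pos: [0.4746, -0.2271, 0.0816]
ee_rot: [-0.001, 0.996, 0.085, -0.0]
force: [-1.6, 7.4, 0.7]
finger_gap: 0.0001
finger_force: 3.6
```

Request:
servo_tool(rows=[[0,0,-1,0,0],[0,0,-5,0,0],[0,0,-15,0,0],[0,0,-20,0,0],[0,0,-10,0,0]])

```text
t: 14.4
tcp_pos: [0.4662, -0.1766, 0.0822]
ee_rot: [0.0, 0.996, 0.085, 0.001]
force: [-0.2, -0.2, -1.2]
finger_gap: -0.0002
finger_force: 0.0
```

Request:
servo_tool(rows=[[0,0,0,-15,0],[0,0,-20,-30,0],[0,0,-20,-30,0],[0,0,-20,-30,0],[0,0,0,0,0]])

```text
t: 14.82
tcp_pos: [0.4596, -0.1178, 0.1934]
ee_rot: [0.003, 0.996, 0.087, 0.006]
force: [1.4, -1.3, 0.6]
finger_gap: 0.0001
finger_force: 0.0
```

Request:
servo_tool(rows=[[0,0,0,0,0],[0,0,0,0,0],[0,0,0,0,0],[0,0,0,0,0],[0,0,0,0,0]])

```text
t: 15.23
tcp_pos: [0.4552, -0.119, 0.1853]
ee_rot: [-0.001, 0.996, 0.085, -0.001]
force: [-0.4, -1.0, -0.0]
finger_gap: -0.0001
finger_force: 0.0
```

```bash
python3 chk.py
python3 - <<'E'
import cv2
a=cv2.imread("pics/w5.png");b=cv2.imread("pics/scene5.png")[190:330,270:430]
cv2.imwrite("pics/f.png",cv2.hconcat([cv2.resize(a,(400,300)),cv2.resize(b,(343,300))]))
E
```

```text
tcp [[ 56.59140045 188.52604866]] [ 0.45517794 -0.11904164  0.185289  ] [-0.44039804 -0.97266754 -0.0423116 ] 15.2333
wrist blue y [43.  44.3 54.2 62.8] 1163
wrist jar 2474 [[-19.5, 2.4], [0.6, 21.7], [18.9, 40.3]]
top blue y [42.8 44.3 50.5 60.7] 74
top jar 262 [[-21.3, 1.5], [-2.3, 21.1], [16.8, 40.7]]
scene blue y [43.7 44.4 54.6 62.9] 149
scene jar 275 [[-24.2, 2.4], [-7.6, 20.4], [15.0, 40.1]]
```

View pics/f.png

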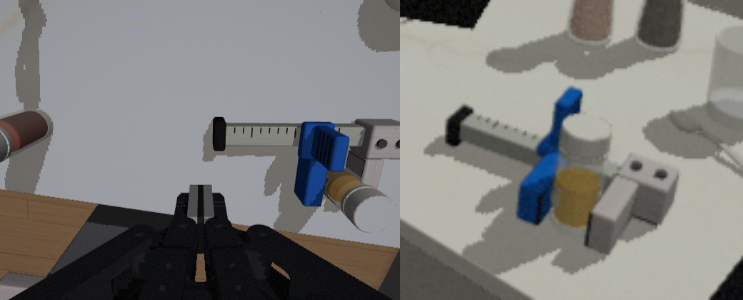

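The yellow jar stands upright, centred at gauge y ≈ 21 mm. It is nipped between the blue and aluminium jaws, and the gripper is clear.

```bash
python3 -c "from rig import env;print(env.close_job())"
```

```text
the job is handed in; nothing more can be done
None
```

The job is handed in: the yellow jar stands upright on the worktop, nipped between both jaws with the blue jaw pushed lightly shut at about 42 mm, and the arm is clear of it.

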